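# Wedge the rocking tea cupboard

## Task

The small cypress cupboard rocks because the round foot at one end of its rails is too short. Push the wooden wedge under that foot, thin end first, sliding it along the top without ever picking it up, until the cupboard stands level and the wedge is tight under the foot; then press down with the fingertips on the cupboard's top at the corner nearest that foot to check that it no longer rocks, and move clear. Leave the whisk, the caddy and the scoop where they are.

Things in the scene. Friction and masses are not known exactly. Their poses are not given: they have to be found in the camera images.
- rocker (a joint): Lean of the cupboard in rad about the diagonal through the two long feet next to the short one. 0 = level (a firm stop: a wedge pushed farther only jams harder); 0.051 = leaning fully, short foot down on the surface. Its weight leans it onto the short foot with about 3 to 6 N. It turns only about this diagonal and does not slide.
- foot: The short foot: a wooden cylinder 40 mm in diameter, 46 mm long, lying along x (across the rail), fixed at a rail end, where it sticks out. Origin on its lowest line, mid-length: 7 mm above the surface when the cupboard is level, on it when it leans. The rail runs along y; its outer end is at +y, where the wedge comes in along -y. The other three feet are square blocks.
- cupboard: Pale cupboard 200 (x) x 240 (y) x 190 (z) mm, top overhanging 6 mm, on two rails along y whose ends stick out 45 to 70 mm past its sides. Origin: centre of its underside, 54 mm above the surface when level (top at 244 mm). Swing door on the +x side, away from the robot, part open; two bowls inside. Short foot at x = +75, y = +175 mm from the origin.
- corner (a point): Point on the top face of the cupboard near the corner nearest the short foot, 36 mm in from the edges; z up. Press here, downwards.
- wedge: Loose wooden wedge 100 mm long (x), 50 wide, about 60 g. Origin: centre of its underside. Thin end (1.5 mm) at x = +50; top slopes up to 13.5 mm at x = -37, then a heel block 24 mm high to the flat back at x = -50. Starts outside the rail end, thin end roughly to the foot. Takes 3 to 12 N to drive under the foot; friction keeps it in. Level when the foot's origin is at about x = +13 mm.
- whisk: Bamboo tea whisk upside down on a white porcelain shaper, 62 mm wide, 138 mm high, one piece; origin at the centre of its underside. Leave alone.
- caddy: Round steel tea caddy, 70 mm in diameter, 75 mm high; origin at the centre of its underside. Leave alone.
- scoop: Thin dark wooden tea scoop, 182 mm long (x), lying flat; origin on its underside near mid-length. Leave alone.
There are look-alikes about, which are no part of the job. Several things have the shape of the wedge; the one meant has the colours described above.

How it is judged:
On the way, in this order (a step that is already met when the one before it is completed fails the run):
1. the wedge is under the short foot and the cupboard stands level (lean under 0.013 rad) (value of joint rocker below 0.013 rad and contact force between wedge and foot above 0.5 N), for 0.2 s.
2. the fingers press down on the top near the corner above the short foot with over 3 N, and the cupboard stays level (lean under 0.016 rad) (contact force between the fingers and cupboard above 3 N and horizontal distance between the grasp point and corner below 0.07 m and height (world z) of the grasp point above 0.2 m and value of joint rocker below 0.016 rad and contact force between wedge and foot above 0.5 N), for 0.2 s.
At the end, for the whole second after the job is handed in: The cupboard stands level (lean under 0.015 rad, 2 mm at the short foot) at rest with the short foot pressing on the wedge with over 0.5 N, the foot's middle within 30 mm of the wedge's centre line, the wedge lying on the surface (value of joint rocker below 0.015 rad and contact force between wedge and foot above 0.5 N and y of foot in the frame of wedge between -0.03 and 0.03 m and height (world z) of wedge below 0.006 m and linear speed of wedge below 0.01 m/s and velocity of joint rocker below 0.02 rad/s); the robot touches nothing.
It fails at once if the wedge is lifted (underside centre over 15 mm above the surface) or tipped by over 0.35 rad (height (world z) of wedge above 0.015 m or angle between wedge's own z axis and vertical above 0.35 rad).
It fails at once if the whisk and its shaper is moved by over 25 mm or tipped over (distance of whisk from where it was at the start of the episode above 0.025 m or angle between whisk's own z axis and vertical above 0.4 rad).
It fails at once if the caddy is moved by over 25 mm or tipped over (distance of caddy from where it was at the start of the episode above 0.025 m or angle between caddy's own z axis and vertical above 0.4 rad).
It fails at once if the scoop is moved by over 25 mm or tipped over (distance of scoop from where it was at the start of the episode above 0.025 m or angle between scoop's own z axis and vertical above 0.4 rad).
It also fails if it takes over 59 s, if anything falls off the work surface, if the arm or the gripper's body presses on something with over 40 N, if the wrist force passes 120 N, or if a joint passes its speed limit or range.

## Robot

A 6-joint arm with a two-finger parallel gripper is mounted at the origin on the work surface. World frame = base frame: x ahead of the robot, y to its left, z up, the work surface at z = 0. Lengths are in m, angles in rad, forces in N, time in s.
With the tool pointing down it reaches from about 0.275 to 1 m from the base axis. Payload 8.4 kg.
Tool frame: the origin (TCP) lies on the centre line of the jaws, within the pads' length; the fingertips stand 17 mm ahead of it and the grasp point (between the pads) lies 2 mm behind it (bot.tcp_to_tips is the y of the fingertips in the tool frame, in m); y points along the fingers, z is the direction in which the jaws open and shut, and the axes are right-handed (so a half turn about y gives the same grasp; the last joint's range is limited). The gripper opens to 85 mm and grips with 20 to 120 N. Pads are 22 mm wide; open, the fingers measure 114 mm over their backs; the gripper's body (76 mm by 85 mm) begins 54 mm behind the grasp point. The pads swing forward as they close: fully open they stand 13 mm farther back than shut.
Start: joints at [1.193, 0.353, 1.633, -0, 1.155, -0.002], TCP at [0.229, 0.581, 0.248] pointing down, gripper open.
Joint ranges: [-2.63, 2.63], [-0.92, 2.1], [0.06, 2.66], [-1.3, 4.44], [0, 2.69], [-3.02, 3.02]. Speed limits (rad/s): [2.22, 2.22, 2.79, 3.14, 3.14, 3.14].

## Interface

Orientations are given as a unit quaternion [x, y, z, w].
In Python, from workcell import bot, hand, kinematics, get_obs, vision, hand_in gives the robot as it stands. The module is installed in compiled form; this text tells all that it offers. Calls block until the motion is done:
- bot.reach(position, orientation): joint-space move of the TCP to a pose.
- bot.servo_line(position, ori=None, velocity=0.15): straight line of the TCP; ori=None keeps the orientation; velocity is the mean speed in m/s.
- bot.goto_joints(angles): joint-space move.
- hand.move_gripper(opening, strength=None): finger opening in m; strength is the grip in N (None keeps the last); returns when the fingers have stopped.
- bot.dwell(seconds).
- kinematics.solve_ik(position, orientation): joint angles nearest the present ones, or None.
- get_obs(): the state.
- vision.read_camera(name): name is "side" or "top" or "wrist"; returns a dict with "frame" (384x512x3 uint8, red, green, blue), "intrinsics" (3x3 intrinsics, pixels), "dist" ([k1, k2, p1, p2, k3] as OpenCV has them; the pictures are not rectified), "view" (4x4, takes a point from world to camera coordinates). Camera axes: x right, y down, z forward; pixel columns grow to the right and rows downward; lengths in m; the calibration is good to about 2 mm. A picture is of the moment at which its call begins. There is no depth.
A pose or a line that the arm cannot do raises bot.IKError and nothing moves.
- hand_in(): hands the job in, once; it reports no verdict.
The state is a dict: "time_s": time; "joint_pos": joint angles; "joint_vel": joint speeds; "joint_efforts": joint torques, N m; "position": TCP position; "orientation": TCP orientation; "wrist_force": force on the tool from outside, world axes, zero at the start; "ft_torque": the same for the moment, N m; "gripper_width": finger opening in m.
Only numpy, scipy, OpenCV 4.12 (cv2) and the standard library are available. Lean on these libraries where they do the work, as an engineer would, in place of code of your own. Each camera call takes 0.05 s, during which the arm holds its last target.

## Working session

There is one attempt and no reset: what is moved stays moved. The work goes in short steps, each a Python script; the robot and the scene stay as the last script left them, time stands still between calls to the robot, and variables do not carry over. Pictures are saved under pics/ and viewed, and the job is handed in when it is done.

```bash
mkdir -p pics; ls; python3 - <<'E'
from workcell import bot, hand, kinematics, get_obs, vision
import cv2
for n in ["side","top","wrist"]:
    c=vision.read_camera(n); cv2.imwrite(f"pics/{n}0.png",cv2.cvtColor(c["frame"],cv2.COLOR_RGB2BGR))
    print(n,c["intrinsics"].tolist(),list(c["dist"]),c["view"].round(3).tolist())
o=get_obs();print(o, bot.tcp_to_tips)
E
```

```text
pics
side [[393.990449568594, 0.0, 259.2102415899192], [0.0, 393.990449568594, 189.99488227139315], [0.0, 0.0, 1.0]] [np.float64(-0.05896485070955037), np.float64(0.0), np.float64(0.0), np.float64(0.0), np.float64(0.0)] [[-0.95, -0.314, 0.008, 0.532], [-0.175, 0.508, -0.843, 0.132], [0.26, -0.802, -0.537, 1.242], [0.0, 0.0, 0.0, 1.0]]
top [[498.78561802437196, 0.0, 252.63502923708674], [0.0, 498.78561802437196, 190.92232692595522], [0.0, 0.0, 1.0]] [np.float64(-0.15700353038232837), np.float64(0.0), np.float64(0.0), np.float64(0.0), np.float64(0.0)] [[-0.028, -1.0, -0.01, 0.193], [-0.989, 0.029, -0.145, 0.526], [0.145, 0.006, -0.989, 1.447], [0.0, 0.0, 0.0, 1.0]]
wrist [[291.1181669730136, 0.0, 252.34207104102654], [0.0, 291.1181669730136, 191.44363175003835], [0.0, 0.0, 1.0]] [np.float64(-0.04128840214049719), np.float64(0.0), np.float64(0.0), np.float64(0.0), np.float64(0.0)] [[0.366, 0.93, -0.001, -0.626], [0.895, -0.352, 0.273, -0.036], [0.254, -0.101, -0.962, 0.377], [0.0, 0.0, 0.0, 1.0]]
{'time_s': 0.15, 'joint_pos': array([ 1.19258236e+00,  3.53501539e-01,  1.63395491e+00,  3.33169787e-05,
        1.15518979e+00, -2.40791305e-03]), 'joint_vel': array([ 1.00109845e-03, -1.29491426e-03, -2.02989181e-03, -5.50117940e-04,
        1.92462806e-05, -1.43072520e-03]), 'joint_efforts': array([ 3.32515338e-04, -6.05638504e+01, -3.42342281e+01, -6.27955842e-05,
        6.02368527e-03, -1.47378046e-06]), 'position': array([0.22925937, 0.58106972, 0.24772993]), 'orientation': array([ 0.69502311, -0.13217272,  0.13201063, -0.69429565]), 'wrist_force': array([ 0.15909536, -1.32432414, -0.37755016]), 'ft_torque': array([0.00268695, 0.01306419, 0.02511703]), 'gripper_width': 0.08535613968009487} 0.017
```

View pics/side0.png

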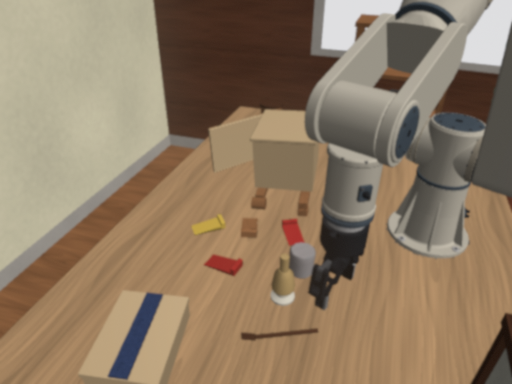

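View pics/top0.png

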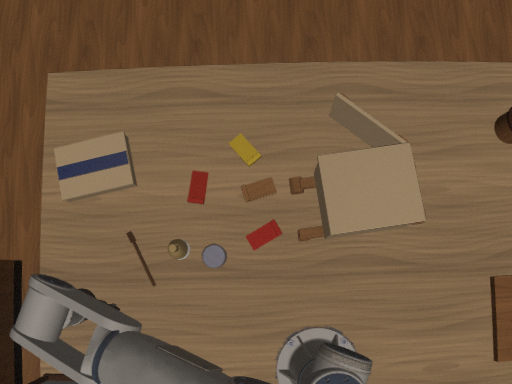

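View pics/wrist0.png

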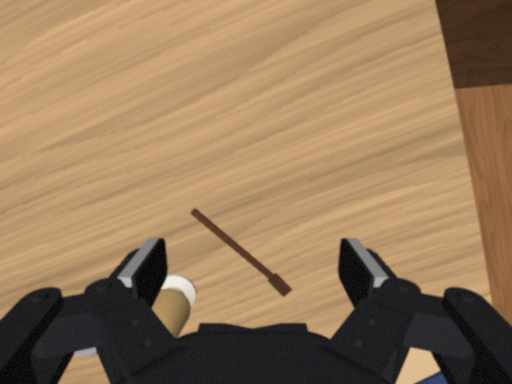

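Candidates with the wedge shape, as pixels in the top view: brown wood (259,189), yellow (245,149), red (198,187) and red (264,235). The brown wooden one fits "wooden". It also lies outside the rail end at (297,185), which is the +x, +y foot. I'll check this in an enlarged crop.

```bash
python3 - <<'E'
import cv2
a=cv2.imread("pics/top0.png")[130:260,180:350]; 
cv2.imwrite("pics/top0c.png",cv2.resize(a,None,fx=4.6,fy=4.6,interpolation=cv2.INTER_CUBIC))
a=cv2.imread("pics/side0.png")[100:300,180:340]; 
cv2.imwrite("pics/side0c.png",cv2.resize(a,None,fx=3,fy=3,interpolation=cv2.INTER_CUBIC))
E
```

```text
(no output)
```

View pics/top0c.png

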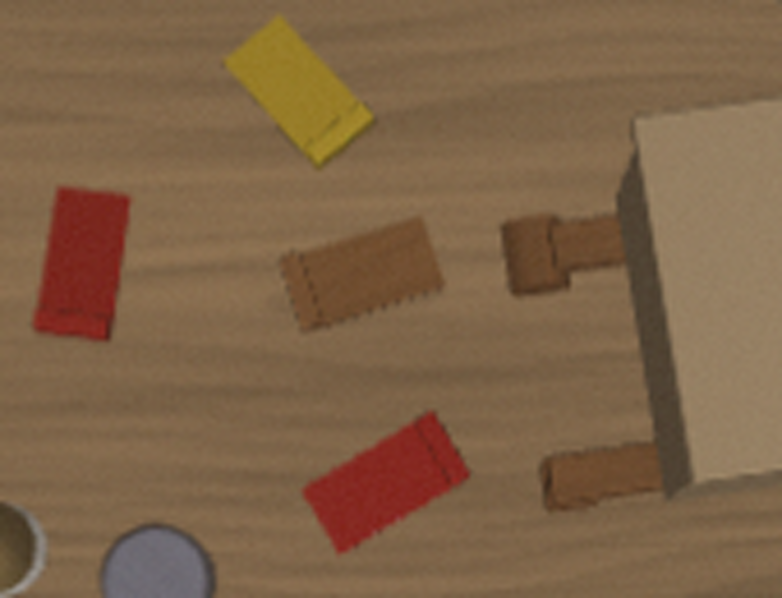

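View pics/side0c.png

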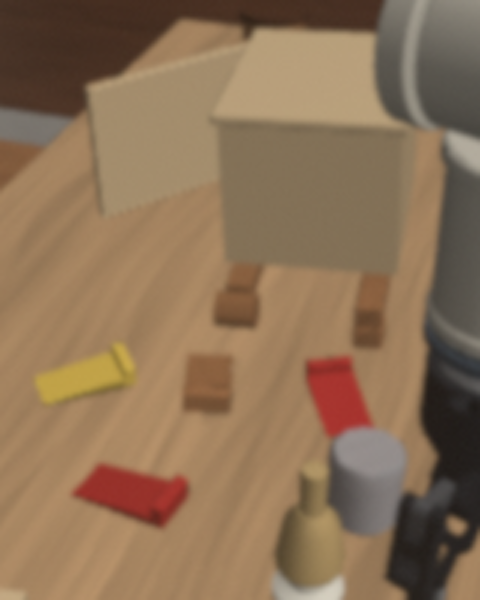

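The crop confirms it. The brown wedge's heel is at the left (crop 290,295) and its thin end at (430,250), towards the round foot at (530,255). Next I'll measure.

```bash
cat > h.py <<'E'
from workcell import bot, hand, kinematics, get_obs, vision, hand_in
import cv2, numpy as np
from scipy.spatial.transform import Rotation as R
def ray(c,px,z):
    px=np.array(px,float).reshape(-1,1,2); K=c["intrinsics"]; d=np.array(c["dist"])
    u=cv2.undistortPoints(px,K,d).reshape(-1,2); V=c["view"]
    D=np.c_[u,np.ones(len(u))]@V[:3,:3]; C=-V[:3,:3].T@V[:3,3]
    z=np.broadcast_to(z,len(u)); t=(z-C[2])/D[:,2]; return C+D*t[:,None]
def proj(c,P):
    V=c["view"]; p,_=cv2.projectPoints(np.array(P,float).reshape(-1,1,3),cv2.Rodrigues(V[:3,:3])[0],V[:3,3],c["intrinsics"],np.array(c["dist"])); return p.reshape(-1,2)
def snap(n,f,box=None,s=1):
    c=vision.read_camera(n); a=cv2.cvtColor(c["frame"],cv2.COLOR_RGB2BGR)
    if box: a=a[box[1]:box[3],box[0]:box[2]]
    cv2.imwrite("pics/"+f,cv2.resize(a,None,fx=s,fy=s,interpolation=cv2.INTER_CUBIC)); return c
def brown(c,box):
    h=cv2.cvtColor(c["frame"],cv2.COLOR_RGB2HSV); x0,y0,x1,y1=box
    m=cv2.inRange(h,(0,90,30),(14,200,255)); o=np.zeros_like(m); o[y0:y1,x0:x1]=m[y0:y1,x0:x1]; return o
E
python3 - <<'E'
from h import *
c=vision.read_camera("top"); f=c["frame"]
h=cv2.cvtColor(f,cv2.COLOR_RGB2HSV)
for p in [(259,189),(265,186),(297,185),(308,184),(225,160),(280,185),(280,210),(312,233)]: print(p,h[p[1],p[0]])
for box in [(235,170,282,210),(285,170,322,200),(292,222,330,248)]:
    m=brown(c,box); k,_=cv2.findContours(m,0,2)[:2]; k=max(k,key=cv2.contourArea)
    r=cv2.minAreaRect(k); print(cv2.contourArea(k),r, cv2.boxPoints(r).round(1).tolist())
cr=lambda p:np.array(p)/4.6+[180-.4,130-.4]
P=cr([(420,217),(443,285),(280,262),(303,330)])
print("wedge",ray(c,P,[.0015,.0015,.024,.024]).round(4))
print("foot z.02",ray(c,cr([(502,222),(515,295),(555,214),(568,289)]),.02).round(4))
print("top",ray(c,[(317,153),(410,144),(424,221),(330,236)],.244).round(4))
E
```

```text
(259, 189) [ 14 148 110]
(265, 186) [ 14 142 113]
(297, 185) [ 13 141 101]
(308, 184) [ 15 147 104]
(225, 160) [ 15 105 124]
(280, 185) [ 17 109 126]
(280, 210) [ 16 107 117]
(312, 233) [ 13 140 111]
452.0 ((258.118408203125, 189.0487823486328), (17.040000915527344, 32.279998779296875), 73.73979187011719) [[240.1999969482422, 185.39999389648438], [271.20001220703125, 176.39999389648438], [276.0, 192.6999969482422], [245.0, 201.6999969482422]]
315.0 ((302.1500244140625, 184.0499725341797), (17.960514068603516, 26.02153205871582), 81.8698959350586) [[288.0, 177.0], [313.79998779296875, 173.3000030517578], [316.29998779296875, 191.10000610351562], [290.5, 194.8000030517578]]
249.5 ((310.7191162109375, 232.6065216064453), (13.466282844543457, 27.83332061767578), 82.23483276367188) [[296.0, 227.8000030517578], [323.6000061035156, 224.10000610351562], [325.3999938964844, 237.39999389648438], [297.79998779296875, 241.1999969482422]]
wedge [[0.5791 0.1205 0.0015]
 [0.5328 0.1068 0.0015]
 [0.5479 0.214  0.024 ]
 [0.5025 0.2001 0.024 ]]
foot z.02 [[0.5709 0.0672 0.02  ]
 [0.5221 0.0606 0.02  ]
 [0.5753 0.032  0.02  ]
 [0.5251 0.0256 0.02  ]]
top [[ 0.596   0.0063  0.244 ]
 [ 0.6142 -0.2424  0.244 ]
 [ 0.4097 -0.2643  0.244 ]
 [ 0.3798 -0.0169  0.244 ]]
```

```bash
cat >> h.py <<'E'
def ori(th,flip=1):   # push heading th (rad); jaws open across it
    y=np.array([0,0,-1.]); z=flip*np.array([-np.sin(th),np.cos(th),0]); return R.from_matrix(np.c_[np.cross(y,z),y,z]).as_quat()
FOOT=np.array([.548,.0465]); YAW=np.radians(6.2); THF=YAW-np.pi/2
D=lambda th:np.array([np.cos(th),np.sin(th)])
def tcp(cen,th,back=.061): return cen-back*D(th)
W0=np.array([.5405,.160]); TH0=np.radians(-71.6)
E
python3 - <<'E'
from h import *
c=vision.read_camera("top"); print("caddy/red",ray(c,[(214,256),(178,249)],[.075,.138]).round(3), ray(c,[(281,232)],.024).round(3))
for f in (1,-1):
    q=ori(TH0,f); p=tcp(W0,TH0,.09)
    print(f,kinematics.solve_ik([*p,.25],q),kinematics.solve_ik([*p,.028],q), kinematics.solve_ik([*tcp(FOOT-.013*D(THF),THF),.028],ori(THF,f)))
E
```

```text
caddy/red [[0.341 0.293 0.075]
 [0.361 0.387 0.138]] [[0.407 0.097 0.024]]
1 [0.44423528 0.26299175 1.75586874 0.         1.12273216 0.1230947 ] [ 4.44235281e-01  5.61596798e-01  1.90001307e+00 -4.44089210e-16
  6.79982785e-01  1.23094699e-01] [ 2.16072799e-01  5.46433789e-01  1.93249606e+00 -4.44089210e-16
  6.62662810e-01  1.07862385e-01]
-1 None None None
```

```bash
python3 - <<'E'
from h import *
q=ori(TH0); p=tcp(W0,TH0,.085)
bot.reach([*p,.25],q)
hand.move_gripper(.022)
bot.servo_line([*p,.06],velocity=.15)
bot.servo_line([*p,.027],velocity=.06)
o=get_obs(); print(o["time_s"],o["position"],o["wrist_force"],o["gripper_width"])
snap("side","s1.png",(160,120,360,320),3); snap("top","t1.png",(180,100,350,250),4); snap("wrist","w1.png")
E
```

```text
4.625 [0.5136342  0.24064563 0.02679979] [0.38054403 0.21914225 0.81430091] 0.021925886588194676
```

View pics/s1.png

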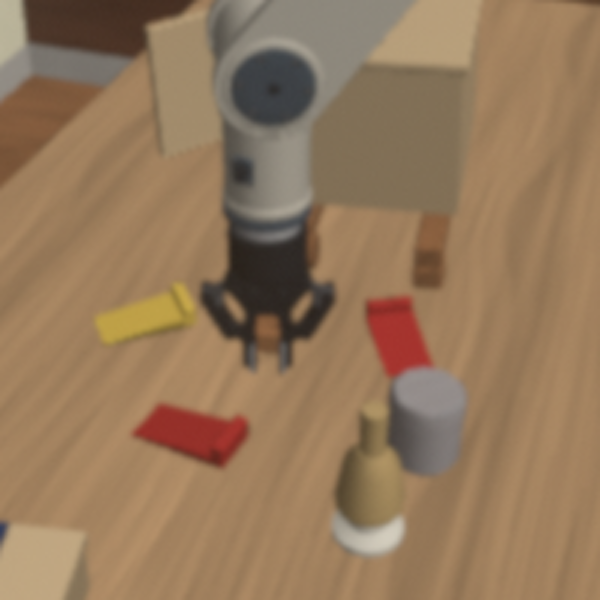

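View pics/w1.png

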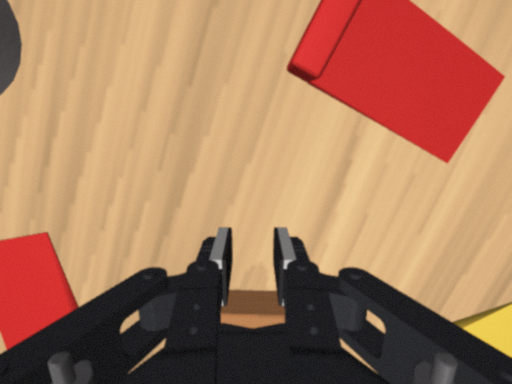

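The fingers stand centred behind the heel. In the wrist view the brown heel shows square between the fingers at (255,300). Now I'll push along the curve to the line of the foot.

```bash
python3 - <<'E'
from h import *
bot.servo_line([*tcp(W0,TH0,.062),.027],velocity=.04)
print(get_obs()["wrist_force"].round(2))
C1=FOOT-.072*D(THF)   # thin tip ~22 mm short of the foot line
N=6
for i in range(1,N+1):
    a=i/N; cen=W0+a*(C1-W0); th=TH0+a*(THF-TH0)
    bot.servo_line([*tcp(cen,th),.027],ori(th),velocity=.03)
    print(get_obs()["wrist_force"].round(2))
o=get_obs(); print(o["time_s"],o["position"])
snap("side","s2.png",(210,160,310,260),6); c=snap("top","t2.png",(230,150,350,240),6); snap("wrist","w2.png")
E
```

```text
[ 0.53 -0.06 -0.11]
[-0.13  0.3  -0.19]
[ 0.58 -0.05 -0.74]
[ 0.66 -0.04 -0.06]
[-0.13  0.21 -0.68]
[-0.23 -0.28 -1.1 ]
[-0.85  0.78  0.47]
7.8083 [0.53367997 0.17849936 0.02698024]
```

View pics/s2.png

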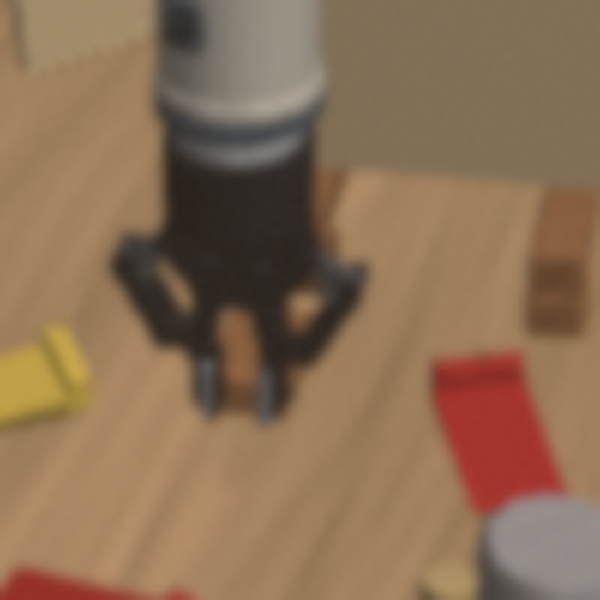

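View pics/t2.png

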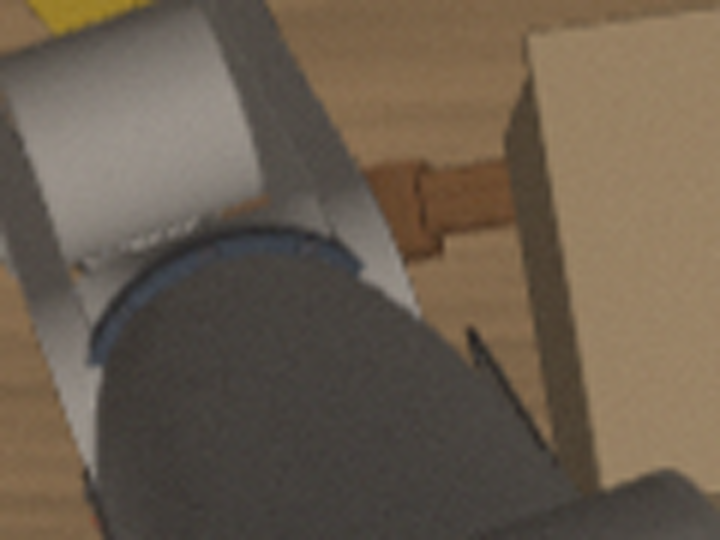

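View pics/w2.png

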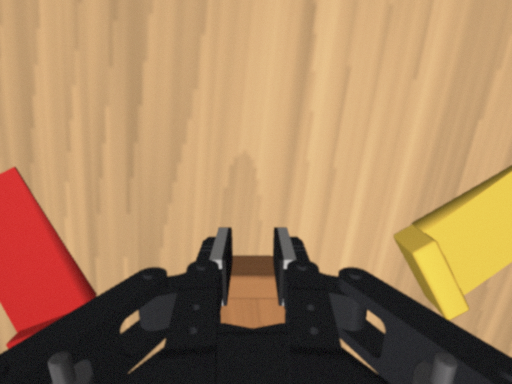

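The heel edge is square to the fingers in the wrist view, with its back at row 256. I'll drive it in now, watching the force.

```bash
python3 - <<'E'
from h import *
q=ori(THF); d=D(THF)
s=.072
while s>.018:
    s-=.006 if s>.05 else .003
    bot.servo_line([*tcp(FOOT-s*d,THF),.027],q,velocity=.03)
    o=get_obs(); F=o["wrist_force"]; f=-F[:2]@d
    print(round(s,4),round(f,1),F.round(1), round((o["position"][:2]-FOOT)@d,4))
    if f>20: break
print(o["time_s"]); snap("wrist","w3.png"); snap("side","s3.png",(210,160,310,260),6)
E
```

```text
0.066 0.5 [0.1 0.6 0.1] -0.1268
0.06 -0.4 [ 0.1 -0.4  0.3] -0.1208
0.054 2.5 [-0.4  2.5 -0.7] -0.1151
0.048 0.9 [-0.3  0.9  0.6] -0.1088
0.045 0.9 [-0.4  0.9  1. ] -0.1059
0.042 1.4 [0.3 1.5 0.6] -0.1028
0.039 0.2 [0.4 0.3 0.6] -0.0998
0.036 1.5 [-0.4  1.4 -0.1] -0.0968
0.033 1.2 [-0.1  1.2  0.5] -0.0938
0.03 0.3 [-0.6  0.2  0.3] -0.0908
0.027 1.2 [-0.8  1.1  0.8] -0.0877
0.024 0.8 [0.5 0.8 0.7] -0.0847
0.021 0.8 [-1.   0.7  1. ] -0.0817
0.018 0.5 [-0.2  0.5 -0.4] -0.0787
11.8583
```

View pics/w3.png

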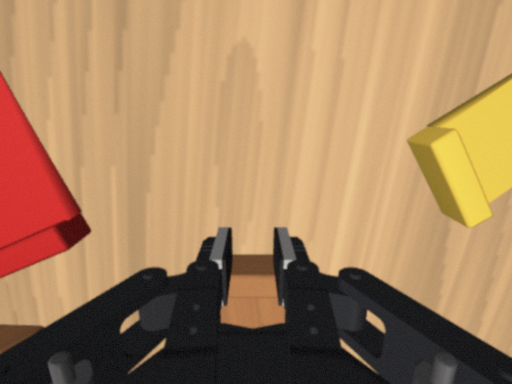

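View pics/s3.png

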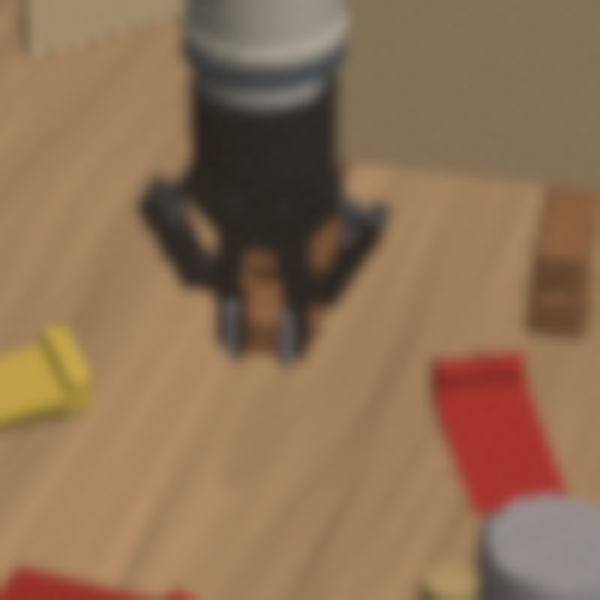

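The force is lower than the 3 to 12 N expected, so I'll back off and look.

```bash
python3 - <<'E'
from h import *
q=ori(THF); d=D(THF)
p=tcp(FOOT-.045*d,THF)
bot.servo_line([*p,.027],velocity=.1)
bot.servo_line([*p,.15],velocity=.25)
p2=tcp(FOOT-.2*d,THF)
bot.servo_line([*p2,.25],velocity=.3)
print(get_obs()["time_s"])
snap("side","s4.png",(200,120,340,240),5); c=snap("top","t4.png",(240,150,340,225),8); snap("wrist","w4.png")
E
```

```text
13.7833
```

View pics/s4.png

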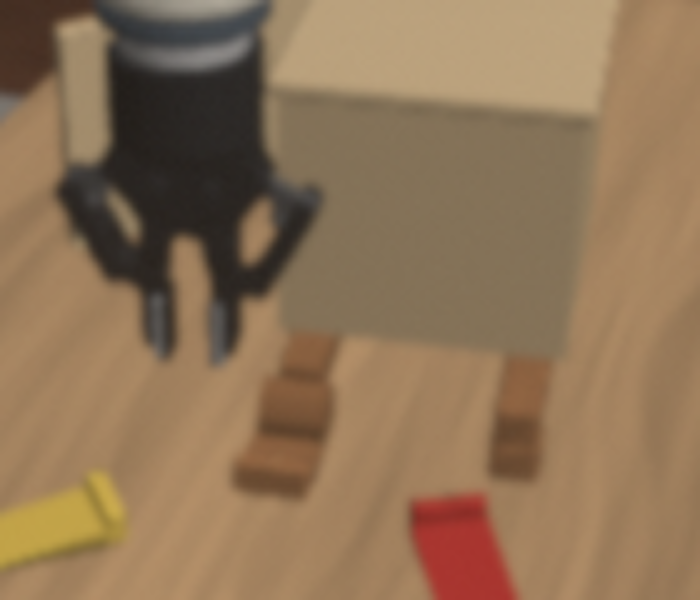

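View pics/t4.png

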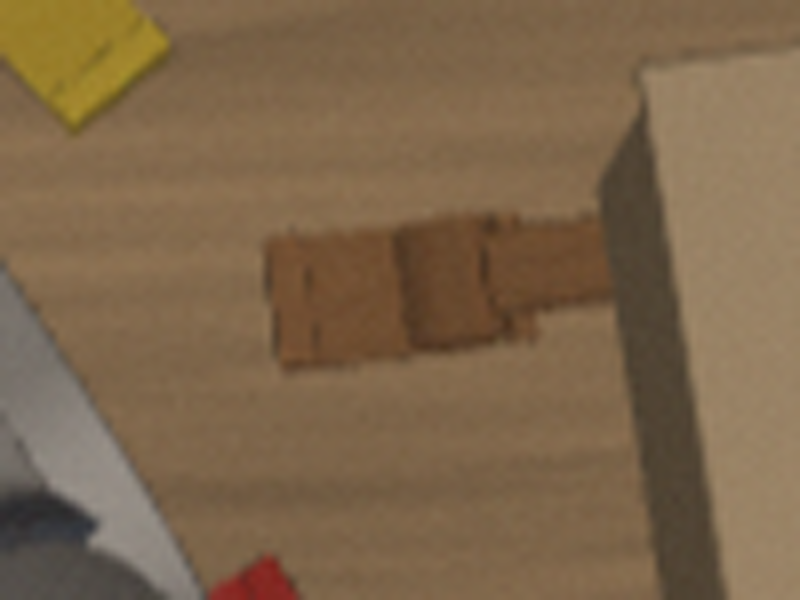

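The wedge is square and centred under the foot. Its heel back edge is at crop x≈268–283 and the foot spans x≈398–490. Now I'll measure how far in it is.

```bash
python3 - <<'E'
from h import *
c=vision.read_camera("top"); cr=lambda p:np.array(p)/8+[240-.45,150-.45]
a=ray(c,cr([(266,240),(283,370)]),.024).mean(0)[:2]; 
f=ray(c,cr([(398,230),(410,352)]),.025).mean(0)[:2]; g=ray(c,cr([(482,218),(498,342)]),.025).mean(0)[:2]
d=D(THF); print(a,f,g,"back along",(a-FOOT)@d,"foot",(f-FOOT)@d,(g-FOOT)@d, "lat",[(v-FOOT)@[-d[1],d[0]] for v in (a,f,g)])
E
```

```text
[0.54159755 0.11346855] [0.54534682 0.06452823] [0.54860001 0.03190724] back along -0.06726830940035992 foot -0.01820932328766864 0.014572207979363051 lat [np.float64(0.0008675612038601891), np.float64(-0.000690621801855789), np.float64(-0.0009795082497492996)]
```

The back is 67 mm from the foot line, and level is at 63 mm. I'll go back and drive it home until it jams.

```bash
python3 - <<'E'
from h import *
q=ori(THF); d=D(THF)
p=tcp(FOOT-.035*d,THF)
bot.servo_line([*p,.15],q,velocity=.25)
bot.servo_line([*p,.027],q,velocity=.15)
bot.servo_line([*tcp(FOOT-.020*d,THF),.027],q,velocity=.08)
s=.019; n=0
while s>.0:
    bot.servo_line([*tcp(FOOT-s*d,THF),.027],q,velocity=.02)
    o=get_obs(); F=o["wrist_force"]; f=-F[:2]@d
    print(round(s,4),round(f,1),round((o["position"][:2]-FOOT)@d,4))
    if f>18: break
    s-=.001
print(o["time_s"],F)
E
```

```text
0.019 -0.4 -0.08
0.018 -0.4 -0.0791
0.017 2.2 -0.0781
0.016 3.4 -0.0771
0.015 2.1 -0.0759
0.014 1.9 -0.0749
0.013 1.0 -0.0739
0.012 1.5 -0.0729
0.011 1.7 -0.0719
0.01 5.7 -0.0713
0.009 10.1 -0.071
0.008 15.7 -0.0708
0.007 21.1 -0.0705
19.4583 [-2.86364628 20.89815659 -1.85607665]
```

It jammed at s≈10.5 mm, where the force rose steeply to 21 N. I'll retreat, look, then press.

```bash
python3 - <<'E'
from h import *
q=ori(THF); d=D(THF)
p=tcp(FOOT-.04*d,THF)
bot.servo_line([*p,.027],q,velocity=.05)
p2=tcp(FOOT-.06*d,THF); bot.servo_line([*p2,.33],velocity=.25)
hand.move_gripper(0.0)
p2=tcp(FOOT-.19*d,THF); bot.servo_line([*p2,.33],velocity=.25)
print(get_obs()["time_s"],get_obs()["wrist_force"])
c=snap("side","s5.png",(200,120,340,240),5); c=snap("top","t5.png",(240,130,440,255),4)
E
```

```text
22.6417 [ 0.53642462 -0.79005426  0.65705153]
```

View pics/s5.png

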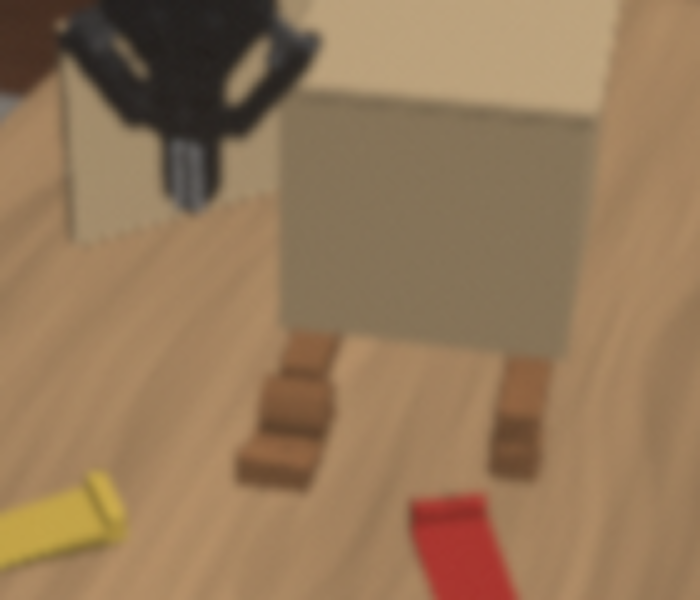

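View pics/t5.png

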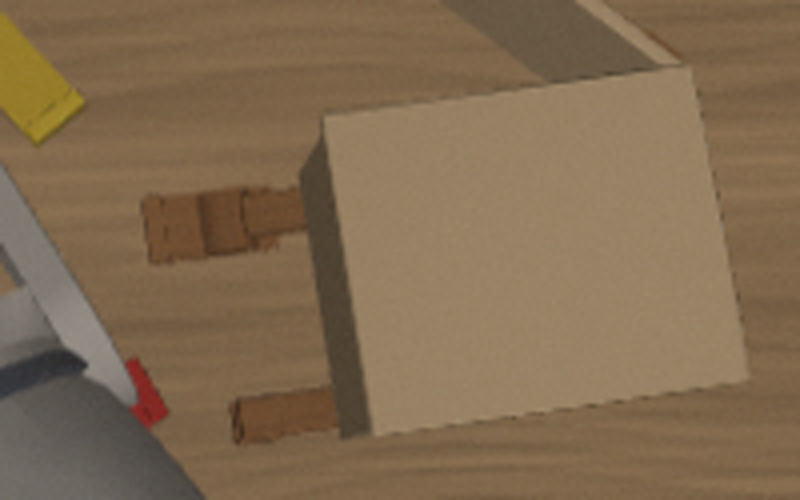

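The wedge is tight and square under the foot, with its heel at crop (145–155, 195–262). The cupboard's near corner is at crop (324,116), which is pixel (321,159). I'll press 36 mm in from that corner.

```bash
python3 - <<'E'
from h import *
c=vision.read_camera("top")
k=ray(c,[(320.6,158.6)],.244)[0][:2]; d=D(THF); x=np.array([np.cos(YAW),np.sin(YAW)])
P=k+.036*d-.036*x; print("corner",k,P,"vs from foot",FOOT+.088*d-.008*x)
q=ori(THF)
bot.servo_line([*P,.33],q,velocity=.2)
bot.servo_line([*P,.275],q,velocity=.15)
z=.268; hit=False
while z>.24:
    bot.servo_line([*P,z],q,velocity=.03)
    o=get_obs(); print(round(z,4),o["position"][2].round(4),o["wrist_force"].round(1))
    if o["wrist_force"][2]>9: break
    z-=.001
bot.dwell(.6); o=get_obs(); print(o["time_s"],o["position"],o["wrist_force"])
snap("side","s6.png",(200,120,340,240),5)
E
```

```text
corner [ 0.58084367 -0.00231241] [ 0.54894222 -0.04198982] vs from foot [ 0.54955074 -0.04184928]
0.268 0.2682 [-0.4 -0.5 -0.1]
0.267 0.2671 [0.4 0.8 0.4]
0.266 0.2659 [-0.   0.5  0.1]
0.265 0.2649 [-0.5  0.9 -0.7]
0.264 0.2639 [ 0.3 -0.5  0. ]
0.263 0.2629 [ 0.5 -0.2 -0.4]
0.262 0.2619 [-0.8 -0.4  0.7]
0.261 0.2611 [ 0.6 -0.1  1.2]
0.26 0.261 [-3.6  0.1  9.7]
28.1417 [ 0.54907524 -0.04198977  0.2610222 ] [-3.28799245  0.57744021 10.12296349]
```

View pics/s6.png

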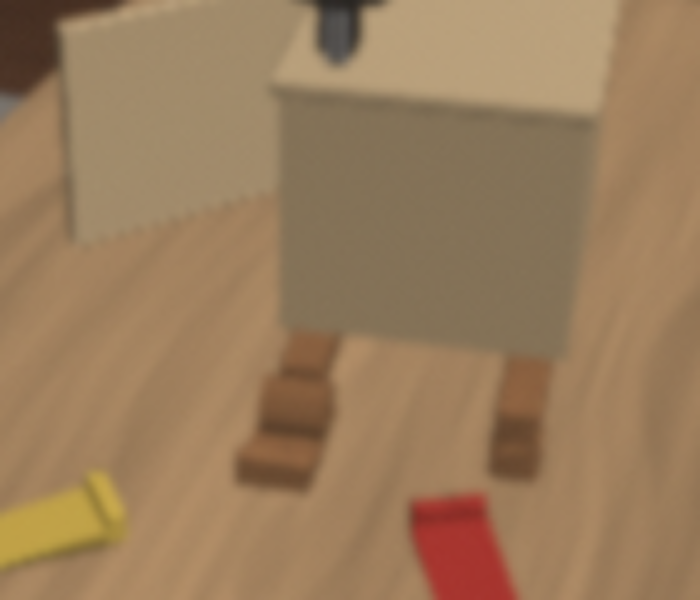

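The top held 10 N without giving. The tips stopped at z = 0.244 m, exactly the level height. I'll lift clear and take a last look.

```bash
python3 - <<'E'
from h import *
P=get_obs()["position"]
bot.servo_line([P[0],P[1],.34],velocity=.12)
d=D(THF); p=tcp(FOOT-.19*d,THF); bot.servo_line([*p,.34],velocity=.25)
bot.dwell(.3)
c=snap("top","t7.png"); snap("side","s7.png")
cr=lambda p:np.array(p)
k=ray(c,[(320.6,158.6)],.244)[0]
o=get_obs(); print(o["time_s"],o["position"],o["wrist_force"])
a,b=cv2.imread("pics/t5.png"),cv2.imread("pics/t7.png")[130:255,240:440]
b=cv2.resize(b,None,fx=4,fy=4,interpolation=cv2.INTER_CUBIC); cv2.imwrite("pics/t7c.png",b)
print("diff vs before press (foot region, cupboard)",cv2.absdiff(a,b)[170:280,130:310].mean(),cv2.absdiff(a,b)[60:440,310:760].mean())
E
```

```text
30.9167 [0.5209733  0.2957326  0.34006706] [-0.09715496 -0.09217004  0.78647737]
diff vs before press (foot region, cupboard) 1.591043771043771 1.3863976608187134
```

View pics/t7c.png

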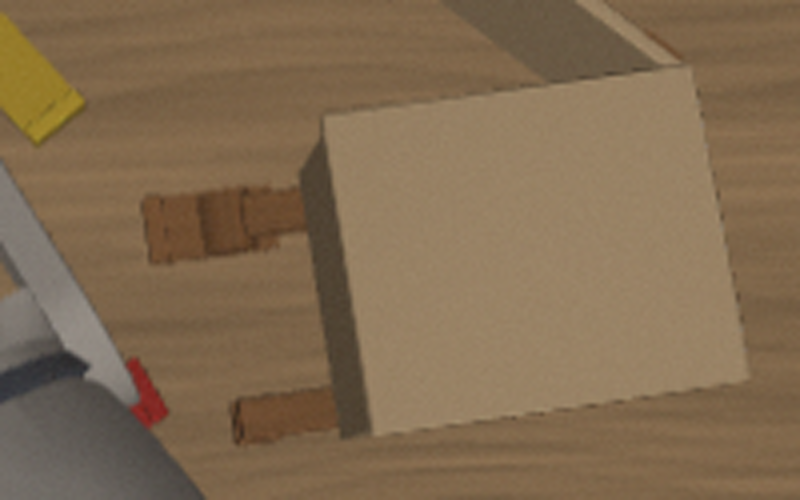

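View pics/s7.png

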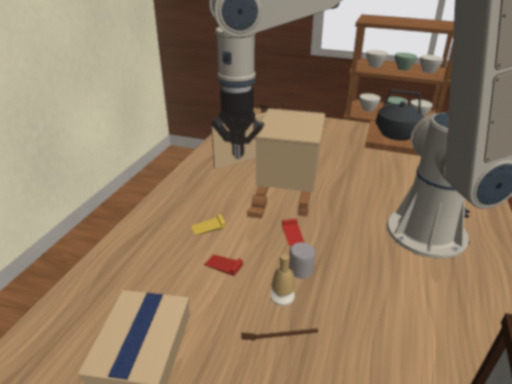

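The wedge and cupboard have not changed since the press. The whisk (283,280), caddy (303,260) and scoop (280,333) sit at the same pixels as at the start, and the arm is clear.

```bash
python3 -c "
from h import *
hand_in()"
```

```text
the job is handed in; nothing more can be done
```

The wooden wedge is tight under the round foot, the cupboard stands level, and I handed the job in at about 31 s of the 59 s allowed. No verdict came back.

- **Push:** I slid the wedge along the top with both fingertips on its heel, turning it about 12° to line up with the rail, without ever gripping or lifting it. It jammed with the foot at about x = +10.5 mm on the wedge, slightly past the nominal +13. The force there rose steeply to 21 N.
- **Low force:** While it was going in, the force between steps read only about 1–3 N, less than the 3–12 N expected. I stopped once to look; the wedge was square and within about 2 mm of centre under the foot, so I carried on.
- **Press check:** I pressed at the corner with 10 N. The top met the fingers at 244 mm, the height given for level, and did not give.
- **Last look:** With the arm clear, the wedge and cupboard looked the same as before the press. The whisk, caddy and scoop were where they started.

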